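# Feel the manifold's machined flat for burrs

## Robot

A 7-joint arm with a two-finger parallel gripper is mounted at the origin on the work surface. World frame = base frame: x ahead of the robot, y to its left, z up, the work surface at z = 0. Lengths are in m, angles in rad, forces in N, time in s.
With the tool pointing down it reaches from about 0.4 to 0.875 m from the base axis. Payload 19.3 kg.
Tool frame: the origin (TCP) lies at the very end of the fingers, on their centre line; the grasp point (between the pads) lies 19 mm behind it; z points along the fingers, y is the line along which they close (so a half turn about z gives the same grasp; the last joint's range is limited). The gripper opens to 85 mm and grips with 20 to 120 N. Pads are 22 mm wide; open, the fingers measure 114 mm over their backs; the gripper's body (76 mm by 85 mm) begins 54 mm behind the grasp point. The pads swing forward as they close: fully open they stand 13 mm farther back than shut.
Start: joints at [-1.315, 0.521, -0.036, 1.599, 0.021, 1.021, -0.113], TCP at [0.2, 0.592, 0.231] pointing down, gripper open.
Joint ranges: [-2.91, 2.91], [-0.3, 2.13], [-1.5, 1.42], [0.17, 2.43], [-1.26, 4.41], [0.16, 1.93], [-2.52, 2.52]. Speed limits (rad/s): [1.89, 1.89, 2.39, 2.39, 3.01, 3.01, 3.01].

## Interface

Orientations are given as [roll, pitch, yaw] about the fixed x, y, z axes, in that order (R = Rz(yaw) Ry(pitch) Rx(roll)).
In Python, from workcell import observe, grab_frame, job_done gives the robot as it stands.
- The arm moves only by the tool move_arm, never from a script. Its argument "plan" is a list that holds one entry, the list of rows, each a list of 7 numbers: the shift along the tool's x, y, z each as a share of 0.02 m, from -1 to 1, then the turn, a rotation vector about the tool's x, y, z each as a share of 6 degrees, from -1 to 1, then the opening, from -1 (shut) to 1 (fully open). A call has exactly 10 rows; each row shifts and turns the commanded pose from where the row before left it, along the tool's axes as they then stand; what a row does not reach is not made up. A row lasts 1/10 s, in which the tool goes at most 50 mm and 8.59 degrees, less where a joint would pass 70% of its speed; a pose out of reach is approached as far as the arm can. A call with a number of a shift or a turn outside -1 to 1 is refused whole. A call with a gripper value outside its range is refused whole. The fingers move at their own pace and stop on an object; "grip_force" is the grip in N (left out, the last holds). Time passes only in rows, so rows that do not move let the fingers close, or fill a call up. It gives the time, the measured TCP pose, the force, the opening and the grip force at its end, in the units of the state.
- observe(): the state, without advancing time (a new reading comes with each control period).
- grab_frame(name): name is "side" or "top"; returns a dict with "color" (400x640x3 uint8, red, green, blue), "intrinsics" (3x3 intrinsics, pixels), "position" and "orientation" of the camera in the world. Camera axes: x right, y down, z forward; pixel columns grow to the right and rows downward; lengths in m; the calibration is good to about 2 mm. A picture is of the moment at which its call begins. There is no depth.
- job_done(): hands the job in; it is judged then, once.
The state is a dict: "clock": time; "qpos": joint angles; "qd": joint speeds; "joint_efforts": joint torques, N m; "position": TCP position; "tool_rot": TCP orientation; "force": force on the tool from outside, world axes, zero at the start; "moment": the same for the moment, N m; "grip_width": finger opening in m; "finger_force": force on a finger pad.
Only numpy, scipy, OpenCV 4.12 (cv2) and the standard library are available. Lean on these libraries where they do the work, as an engineer would, in place of code of your own. Each camera call takes 0.05 s, during which the arm holds its last target. There are 200 camera calls.

## Task

Feel the machined flat on top of the square brass manifold for burrs: with the fingers closed, touch down lightly on it right beside the big hex nut and draw the fingertips slowly along the flat, in light contact and without lifting off on the way, to the capped end, then lift clear. Only touch: do not press hard, lift the manifold or shove it out of its cradle, and leave the tees, tools and cup around it where they are.

Things in the scene. Friction and masses are not known exactly. Their poses are not given: they have to be found in the camera images.
- manifold: brass manifold, loose in the nest: square bar 36 x 36 mm, 240 mm long along its y, about 0.8 kg. Hex nut at its +y end: 28 mm long, 42 mm across flats, its top 3 mm above the bar's. Round cap at its -y end: 29 mm diameter, 22 mm long, top 3.5 mm below the bar's. Four threaded outlets, 21 mm diameter, 26 mm long, point to +x at mid-height. Origin: centre of the bar's underside; z up
- flat_nut_end (a point): point on the flat's centre line at the surface, 20 mm from the hex nut's face (100 mm to +y of the middle); axes as the manifold's. Start the stroke here
- flat_middle (a point): middle of the flat, at its surface; axes as the manifold's. The flat is the bar's whole top face, plain and level, 36 mm wide and 240 mm long along y, 36 mm above the manifold's origin and about 130 mm above the table. It sinks under load: about 0.8 mm per newton when pressed at an end of the flat, 0.4 mm per newton in the middle, up to 6 mm, and springs back
- flat_cap_end (a point): point on the flat's centre line at the surface, 20 mm from the flat's capped end (100 mm to -y of the middle); axes as the manifold's. The stroke ends here or up to 20 mm farther on
- nest: fixed steel inspection nest on the granite slab: base plate 70 x 300 x 12 mm (long side along y) with two sprung U-shaped saddles, 100 mm either side of its middle, that carry the manifold's underside 34 mm above the nest's underside with 1 mm side clearance. A stop plate stands just beyond the cap, its top 10 mm lower than the flat. Origin: centre of the underside, axes as the manifold's
- tee_a: threaded brass tee fitting, run 70 mm, branch 36 mm from the run's axis, largest diameter 31 mm, lying flat beyond the manifold, origin under the crossing of the axes, branch to +y
- tee_b: threaded brass tee fitting, run 70 mm, branch 36 mm from the run's axis, largest diameter 31 mm, lying flat beyond the manifold, origin under the crossing of the axes, branch to +y
- tee_c: threaded brass tee fitting, run 70 mm, branch 36 mm from the run's axis, largest diameter 31 mm, standing 70 mm tall on one end of its run on the robot's side of the manifold, origin under the run's axis, branch to +y
- caliper: silver vernier caliper lying flat on the robot's side of the manifold, 230 mm long along its x, up to 80 mm wide at the jaws (+x end), 8 mm thick, origin under the middle of the beam
- magnifier: black bakelite magnifier stand, base 84 mm across, lens ring at 100 mm height, at the right side of the slab (-y), origin under the base's centre
- cup: blue plastic sorting cup, 80 mm across, 85 mm tall, at the left side of the slab (+y), origin under its centre
- ring_gauge: steel ring gauge lying flat, 56 mm across, 18 mm tall, near the magnifier, origin under its centre

How it is judged:
By the outcome, as a careful person would: the job done as asked, in the order asked, and still so for the second after the job is handed in, with the robot touching nothing.
It also fails if it takes over 35 s, if anything falls off the work surface, if the arm or the gripper's body presses on something with over 40 N, if the wrist force passes 120 N, or if a joint passes its speed limit or range.

## Working session

There is one attempt and no reset: what is moved stays moved. The work goes in short steps, Python scripts to look and compute and a tool call to move; the robot and the scene stay as the last step left them, time stands still between calls to the robot, and variables do not carry over. Pictures are saved under pics/ and viewed, at most 10 in all, crops included, and the job is handed in when it is done.

Besides the shell and the picture viewer there is one more tool, called after "Call:" as name(argument=value, ...) on one line, values as JSON. move_arm: Moves the arm, as the interface text tells. Shift numbers are shares of 0.02 m and turn numbers shares of 6 degrees, none past 1 either way. Its arguments: {"type":"object","properties":{"plan":{"type":"array"},"grip_force":{"type":"number"}},"required":["plan"]}

```bash
mkdir -p pics; ls; python3 - <<'E'
from workcell import observe, grab_frame
import cv2
for n in ("side","top"):
    f=grab_frame(n); cv2.imwrite(f"pics/{n}0.png",f["color"][:,:,::-1])
    print(n,f["intrinsics"],f["position"],f["orientation"])
print(observe())
E
```

```text
pics
side [[488.48597444   0.         318.80892893]
 [  0.         488.48597444 197.49784514]
 [  0.           0.           1.        ]] [ 0.28691494 -0.79385568  0.96720289] [-2.34357613e+00 -1.83220777e-03 -3.53681140e-01]
top [[385.17168159   0.         321.85346874]
 [  0.         385.17168159 195.34794209]
 [  0.           0.           1.        ]] [ 0.44827418 -0.01269636  1.14952503] [-3.00920106  0.02338877 -1.55959285]
{'clock': 0.1, 'qpos': array([-1.31522369,  0.52196023, -0.03632533,  1.59990413,  0.02123868,
        1.02110704, -0.11278295]), 'qd': array([-0.00181653,  0.00047283,  0.00127008, -0.00040919, -0.00069605,
        0.0018265 , -0.00194216]), 'joint_efforts': array([ 3.25301706e-03, -9.28472614e+01,  1.98404945e+00, -3.70542812e+01,
        1.82515261e-02,  5.22882197e-03,  3.71195222e-05]), 'position': array([0.19997766, 0.59184765, 0.23079648]), 'tool_rot': array([-3.14060499e+00,  1.02245193e-04,  2.81584369e+00]), 'force': array([ 0.15795658, -0.26412848, -0.4792618 ]), 'moment': array([-0.06211308,  0.01635985, -0.06908427]), 'finger_force': 0.0, 'grip_width': 0.08555034982652789}
```

View pics/top0.png

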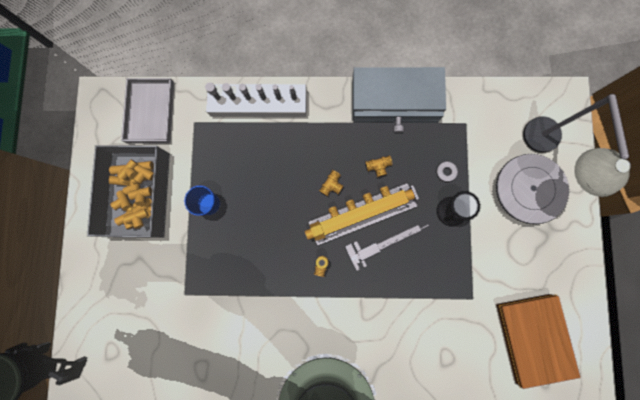

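View pics/side0.png

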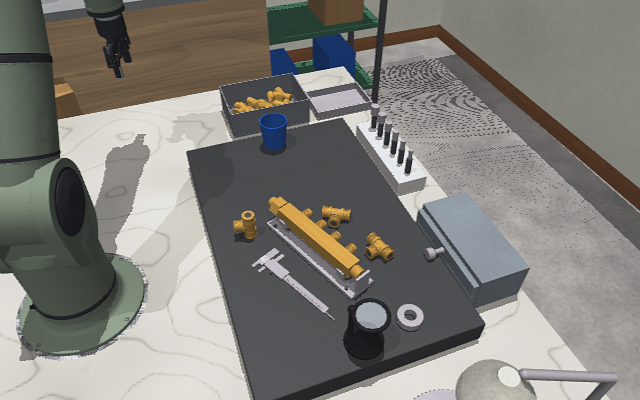

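The top view shows the manifold from the nut at (312,232) to the cap at about (413,195). In the side view it runs from the nut at (277,205) to the cap at about (362,268). I'll enlarge both.

```bash
python3 - <<'E'
import cv2
t=cv2.imread("pics/top0.png")[170:260,295:430]; s=cv2.imread("pics/side0.png")[185:300,255:385]
cv2.imwrite("pics/tc.png",cv2.resize(t,(0,0),fx=5.9,fy=5.9,interpolation=cv2.INTER_CUBIC))
cv2.imwrite("pics/sc.png",cv2.resize(s,(0,0),fx=5,fy=5,interpolation=cv2.INTER_CUBIC))
E
```

```text
(no output)
```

View pics/tc.png

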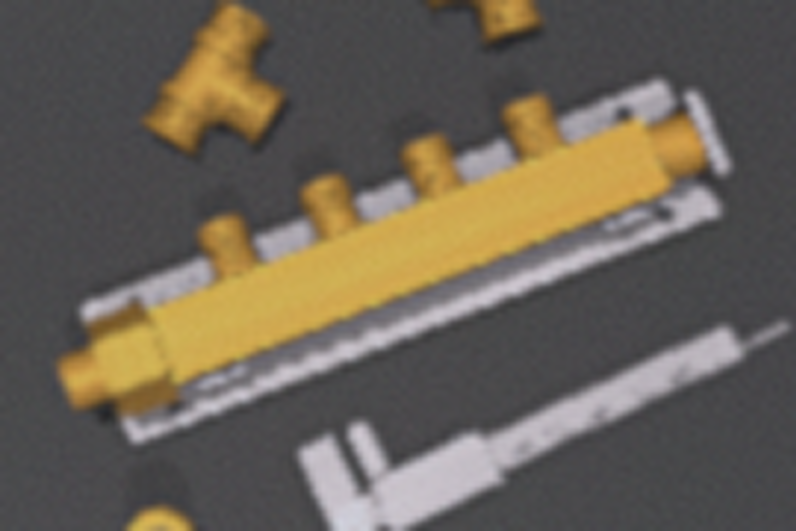

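View pics/sc.png

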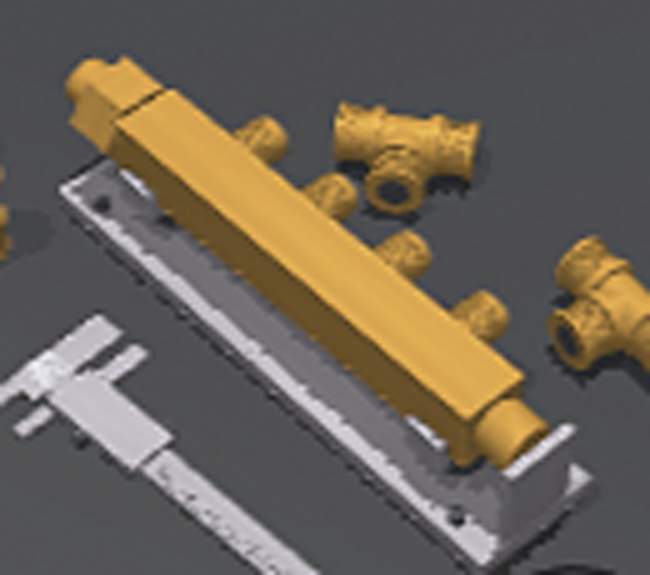

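The crops show the four corners of the flat clearly. In the top crop they are nut end (150,308) and (176,382), cap end (640,120) and (672,188). In the side crop they are nut end (175,90) and (117,122), cap end (523,382) and (470,418). I'll triangulate them.

```bash
cat > h.py <<'E'
import numpy as np
from workcell import observe, grab_frame
from scipy.spatial.transform import Rotation as R
def ray(f,uv):
    d=np.linalg.inv(f["intrinsics"])@[uv[0],uv[1],1]
    d=R.from_euler("xyz",f["orientation"]).as_matrix()@d
    return np.array(f["position"]),d/np.linalg.norm(d)
def tri(rs):
    A=sum(np.eye(3)-np.outer(d,d) for p,d in rs); b=sum((np.eye(3)-np.outer(d,d))@p for p,d in rs)
    x=np.linalg.solve(A,b); return x,[np.linalg.norm(np.cross(x-p,d)) for p,d in rs]
def onz(r,z): p,d=r; return p+d*(z-p[2])/d[2]
E
python3 - <<'E'
from h import *
np.set_printoptions(precision=4,suppress=True)
T=grab_frame("top");S=grab_frame("side")
t=np.array([(150,308),(176,382),(640,120),(672,188)])/5.9+[294.6,169.6]
s=np.array([(175,90),(117,122),(523,382),(470,418)])/5+[254.6,184.6]
P=[]
for a,b in zip(t,s):
    x,e=tri([ray(T,a),ray(S,b)]);P.append(x);print(x,e,onz(ray(T,a),.13),onz(ray(S,b),.13))
P=np.array(P); n=P[:2].mean(0);c=P[2:].mean(0);print(n,c,np.linalg.norm(n-c),(n+c)/2)
Q=[np.array([onz(ray(F,a),.13) for a in u]) for F,u in ((T,t),(S,s))]
for q in Q:
    n=q[:2].mean(0);c=q[2:].mean(0);d=n-c;print(n,c,np.linalg.norm(d),(n+c)/2,"yaw",np.degrees(np.arctan2(-d[0],d[1])),np.linalg.norm(q[0]-q[1]),np.linalg.norm(q[2]-q[3]))
o=observe();print(o["clock"],o["position"],o["tool_rot"])
E
```

```text
[0.5127 0.0167 0.1322] [np.float64(0.00029063299861909847), np.float64(0.0002906329986190634)] [0.5131 0.0167 0.13  ] [0.513  0.0189 0.13  ]
[0.4798 0.0047 0.1331] [np.float64(0.00028863215765152924), np.float64(0.00028863215765145833)] [0.4802 0.0047 0.13  ] [0.4802 0.0077 0.13  ]
[ 0.6    -0.2036  0.1294] [np.float64(0.0001614831215937225), np.float64(0.00016148312159394048)] [ 0.6001 -0.2035  0.13  ] [ 0.5996 -0.204   0.13  ]
[ 0.5691 -0.2166  0.1338] [np.float64(0.00019854492877607494), np.float64(0.00019854492877619505)] [ 0.5693 -0.2173  0.13  ] [ 0.5705 -0.214   0.13  ]
[0.4963 0.0107 0.1326] [ 0.5845 -0.2101  0.1316] 0.23779185602603634 [ 0.5404 -0.0997  0.1321]
[0.4967 0.0107 0.13  ] [ 0.5847 -0.2104  0.13  ] 0.23799508858750418 [ 0.5407 -0.0998  0.13  ] yaw 21.70972411499263 0.0350458387071769 0.03373242736976466
[0.4966 0.0133 0.13  ] [ 0.5851 -0.209   0.13  ] 0.23923016096233965 [ 0.5409 -0.0978  0.13  ] yaw 21.701271473557863 0.034589161687816394 0.030776409583133917
0.2 [0.2    0.5919 0.2309] [-3.1409  0.0001  2.8158]
```

The flat's middle is about (0.5405, -0.0995, 0.131) with yaw 21.7°. I'll turn the tool to yaw 111.7°, which puts tool x along manifold +y, and close the fingers.

Call:
move_arm(plan=[[[0, 0, 0, 0, 0, 1, -1], [0, 0, 0, 0, 0, 1, -1], [0, 0, 0, 0, 0, 1, -1], [0, 0, 0, 0, 0, 1, -1], [0, 0, 0, 0, 0, 1, -1], [0, 0, 0, 0, 0, 1, -1], [0, 0, 0, 0, 0, 1, -1], [0, 0, 0, 0, 0, 1, -1], [0, 0, 0, 0, 0, 0.27, -1], [0, 0, 0, 0, 0, 0, -1]]], grip_force=20)

```text
clock: 1.2
position: [0.1999, 0.5921, 0.2312]
tool_rot: [-3.142, 0.0, 1.951]
force: [-0.2, -0.5, 0.1]
grip_width: 0.0
finger_force: 0.0
```

Call:
move_arm(plan=[[[-1, 0.3, 0, 0, 0, 0, -1], [-1, 0.3, 0, 0, 0, 0, -1], [-1, 0.3, 0, 0, 0, 0, -1], [-1, 0.3, 0, 0, 0, 0, -1], [-1, 0.3, 0, 0, 0, 0, -1], [-1, 0.3, 0, 0, 0, 0, -1], [-1, 0.3, 0, 0, 0, 0, -1], [-1, 0.3, 0, 0, 0, 0, -1], [-1, 0.3, 0, 0, 0, 0, -1], [-1, 0.3, 0, 0, 0, 0, -1]]])

```text
clock: 2.2
position: [0.3309, 0.4268, 0.2315]
tool_rot: [3.141, -0.0, 1.95]
force: [0.4, 0.0, -0.3]
grip_width: 0.0004
finger_force: 0.0
```

Call:
move_arm(plan=[[[-1, 0, 0, 0, 0, 0, -1], [-1, 0, 0, 0, 0, 0, -1], [-1, 0, 0, 0, 0, 0, -1], [-1, 0, 0, 0, 0, 0, -1], [-1, 0, 0, 0, 0, 0, -1], [-1, 0, 0, 0, 0, 0, -1], [-1, 0, 0, 0, 0, 0, -1], [-1, 0, 0, 0, 0, 0, -1], [-1, 0, 0, 0, 0, 0, -1], [-1, 0, 0, 0, 0, 0, -1]]])

```text
clock: 3.2
position: [0.4042, 0.2409, 0.2315]
tool_rot: [3.141, -0.0, 1.95]
force: [0.5, 0.1, -0.1]
grip_width: -0.0001
finger_force: 0.0
```

Call:
move_arm(plan=[[[-1, 0, 0, 0, 0, 0, -1], [-1, 0, 0, 0, 0, 0, -1], [-1, 0, 0, 0, 0, 0, -1], [-1, 0, 0, 0, 0, 0, -1], [-1, 0, 0, 0, 0, 0, -1], [-1, 0, 0, 0, 0, 0, -1], [-1, 0, 0, 0, 0, 0, -1], [-1, 0, 0, 0, 0, 0, -1], [-1, 0, 0, 0, 0, 0, -1], [-1, 0, 0, 0, 0, 0, -1]]])

```text
clock: 4.2
position: [0.4777, 0.055, 0.2315]
tool_rot: [3.141, -0.0, 1.95]
force: [-0.0, -0.7, 1.1]
grip_width: 0.0001
finger_force: 0.0
```

Call:
move_arm(plan=[[[-1, 0, 0, 0, 0, 0, -1], [-1, 0, 0, 0, 0, 0, -1], [-1, 0, 0, 0, 0, 0, -1], [-0.4, 0, 0.5, 0, 0, 0, -1], [0, 0, 1, 0, 0, 0, -1], [0, 0, 1, 0, 0, 0, -1], [0, 0, 1, 0, 0, 0, -1], [0, 0, 0.3, 0, 0, 0, -1], [0, 0, 0, 0, 0, 0, -1], [0, 0, 0, 0, 0, 0, -1]]])

```text
clock: 5.2
position: [0.5031, -0.0064, 0.1558]
tool_rot: [3.141, 0.0, 1.95]
force: [0.7, 0.3, -0.1]
grip_width: -0.0001
finger_force: 0.0
```

```bash
python3 - <<'E'
from h import *
import cv2
for k,(n,c) in enumerate((("top",(170,260,280,430)),("side",(120,290,220,385)))):
    f=grab_frame(n)["color"][:,:,::-1][c[0]:c[1],c[2]:c[3]]
    f=cv2.resize(f,(400,int(400*f.shape[0]/f.shape[1])),interpolation=cv2.INTER_CUBIC)
    f=cv2.copyMakeBorder(f,0,450-f.shape[0],0,0,cv2.BORDER_CONSTANT); g=f if k==0 else np.hstack([g,f])
cv2.imwrite("pics/near.png",g)
o=observe();print(o["clock"],o["position"],o["tool_rot"],o["force"])
E
```

```text
5.3 [ 0.50327338 -0.00625932  0.15607037] [3.14037565e+00 2.12124992e-04 1.94983893e+00] [ 0.00659119 -0.28789441 -0.0175237 ]
```

View pics/near.png

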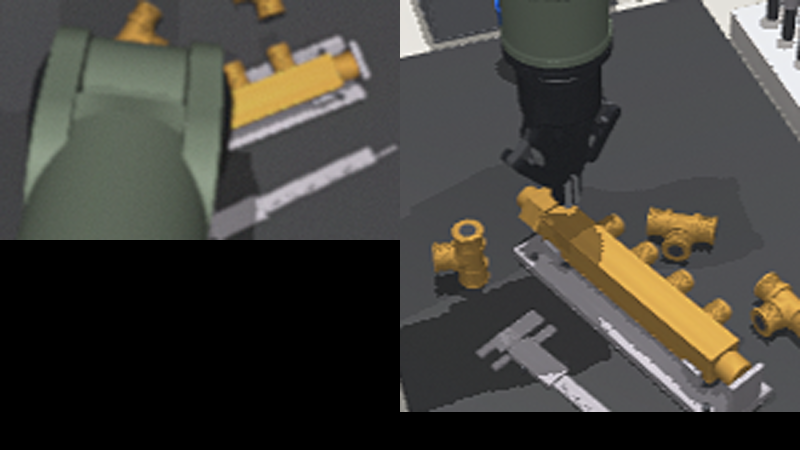

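The side view shows the closed fingertips at about (572,205), hovering over the bar just on the cap side of the nut. I'll descend to just above the flat, then creep down.

Call:
move_arm(plan=[[[0, 0, 0.3, 0, 0, 0, -1], [0, 0, 0.3, 0, 0, 0, -1], [0, 0, 0.2, 0, 0, 0, -1], [0, 0, 0.1, 0, 0, 0, -1], [0, 0, 0.05, 0, 0, 0, -1], [0, 0, 0.05, 0, 0, 0, -1], [0, 0, 0, 0, 0, 0, -1], [0, 0, 0, 0, 0, 0, -1], [0, 0, 0, 0, 0, 0, -1], [0, 0, 0, 0, 0, 0, -1]]])

```text
clock: 6.3
position: [0.503, -0.0063, 0.1354]
tool_rot: [3.141, 0.0, 1.95]
force: [0.1, 0.6, 0.1]
grip_width: -0.0
finger_force: 0.0
```

Call:
move_arm(plan=[[[0, 0, 0.04, 0, 0, 0, -1], [0, 0, 0.04, 0, 0, 0, -1], [0, 0, 0.04, 0, 0, 0, -1], [0, 0, 0.04, 0, 0, 0, -1], [0, 0, 0.04, 0, 0, 0, -1], [0, 0, 0, 0, 0, 0, -1], [0, 0, 0, 0, 0, 0, -1], [0, 0, 0, 0, 0, 0, -1], [0, 0, 0, 0, 0, 0, -1], [0, 0, 0, 0, 0, 0, -1]]])

```text
clock: 7.3
position: [0.5029, -0.0063, 0.1313]
tool_rot: [3.142, 0.0, 1.95]
force: [0.5, -0.6, 0.3]
grip_width: 0.0001
finger_force: 0.0
```

```bash
python3 -c "
from h import *
for i in range(4): grab_frame('side'); o=observe(); print(o['clock'],o['position'],o['force'])"
```

```text
7.35 [ 0.5029457  -0.00633641  0.13133937] [-0.04240036 -0.30539103 -0.86677898]
7.4 [ 0.50292868 -0.00632389  0.13131646] [-0.33266247  0.16280669 -0.66633163]
7.45 [ 0.5028888  -0.00630495  0.13129446] [ 0.18682111 -0.07425484  0.2622013 ]
7.5 [ 0.50290585 -0.00630722  0.13132246] [0.17713832 1.04666272 0.74927803]
```

Call:
move_arm(plan=[[[0, 0, 0.03, 0, 0, 0, -1], [0, 0, 0.03, 0, 0, 0, -1], [0, 0, 0.02, 0, 0, 0, -1], [0, 0, 0, 0, 0, 0, -1], [0, 0, 0, 0, 0, 0, -1], [0, 0, 0, 0, 0, 0, -1], [0, 0, 0, 0, 0, 0, -1], [0, 0, 0, 0, 0, 0, -1], [0, 0, 0, 0, 0, 0, -1], [0, 0, 0, 0, 0, 0, -1]]])

```text
clock: 8.5
position: [0.5029, -0.0063, 0.1297]
tool_rot: [-3.142, -0.0, 1.95]
force: [0.8, 0.8, 2.0]
grip_width: 0.0002
finger_force: 0.8
```

```bash
cat > rd.py <<'E'
from h import *
F=[]
for i in range(8): grab_frame('side'); o=observe(); F.append(o['force'])
print(o['clock'],o['position'],np.mean(F,0),np.std(F,0))
E
python3 rd.py
```

```text
8.9 [ 0.50293416 -0.0063184   0.12971456] [-0.42821214  1.1582033   1.70296012] [0.40117865 0.42897371 0.34468346]
```

Light contact of about 1.7 N. Now the stroke along tool -x at 20 mm/s.

Call:
move_arm(plan=[[[-0.05, 0, 0, 0, 0, 0, -1], [-0.1, 0, 0, 0, 0, 0, -1], [-0.1, 0, 0, 0, 0, 0, -1], [-0.1, 0, 0, 0, 0, 0, -1], [-0.1, 0, 0, 0, 0, 0, -1], [-0.1, 0, 0, 0, 0, 0, -1], [-0.1, 0, 0, 0, 0, 0, -1], [-0.1, 0, 0, 0, 0, 0, -1], [-0.1, 0, 0, 0, 0, 0, -1], [-0.1, 0, 0, 0, 0, 0, -1]]])

```text
clock: 9.9
position: [0.51, -0.0241, 0.1297]
tool_rot: [-3.142, 0.0, 1.95]
force: [0.0, 0.8, 2.0]
grip_width: -0.0002
finger_force: 1.0
```

Call:
move_arm(plan=[[[-0.1, 0, 0, 0, 0, 0, -1], [-0.1, 0, 0, 0, 0, 0, -1], [-0.1, 0, 0, 0, 0, 0, -1], [-0.1, 0, 0, 0, 0, 0, -1], [-0.1, 0, 0, 0, 0, 0, -1], [-0.1, 0, 0, 0, 0, 0, -1], [-0.1, 0, 0, 0, 0, 0, -1], [-0.1, 0, 0, 0, 0, 0, -1], [-0.1, 0, 0, 0, 0, 0, -1], [-0.1, 0, 0, 0, 0, 0, -1]]])

```text
clock: 10.9
position: [0.5174, -0.0427, 0.1297]
tool_rot: [-3.142, 0.0, 1.95]
force: [-0.2, 2.1, 1.4]
grip_width: -0.0001
finger_force: 1.2
```

Call:
move_arm(plan=[[[-0.1, 0, 0, 0, 0, 0, -1], [-0.1, 0, 0, 0, 0, 0, -1], [-0.1, 0, 0, 0, 0, 0, -1], [-0.1, 0, 0, 0, 0, 0, -1], [-0.1, 0, 0, 0, 0, 0, -1], [-0.1, 0, 0, 0, 0, 0, -1], [-0.1, 0, 0, 0, 0, 0, -1], [-0.1, 0, 0, 0, 0, 0, -1], [-0.1, 0, 0, 0, 0, 0, -1], [-0.1, 0, 0, 0, 0, 0, -1]]])

```text
clock: 11.9
position: [0.5248, -0.0613, 0.1297]
tool_rot: [3.142, 0.0, 1.95]
force: [-0.4, 1.1, 3.6]
grip_width: 0.0002
finger_force: 1.3
```

Call:
move_arm(plan=[[[-0.1, 0, 0, 0, 0, 0, -1], [-0.1, 0, 0, 0, 0, 0, -1], [-0.1, 0, 0, 0, 0, 0, -1], [-0.1, 0, 0, 0, 0, 0, -1], [-0.1, 0, 0, 0, 0, 0, -1], [-0.1, 0, 0, 0, 0, 0, -1], [-0.1, 0, 0, 0, 0, 0, -1], [-0.1, 0, 0, 0, 0, 0, -1], [-0.1, 0, 0, 0, 0, 0, -1], [-0.1, 0, 0, 0, 0, 0, -1]]])

```text
clock: 12.9
position: [0.5322, -0.0799, 0.1297]
tool_rot: [-3.142, 0.0, 1.95]
force: [-0.2, 2.2, 3.1]
grip_width: 0.0002
finger_force: 1.4
```

Call:
move_arm(plan=[[[-0.1, 0, 0, 0, 0, 0, -1], [-0.1, 0, 0, 0, 0, 0, -1], [-0.1, 0, 0, 0, 0, 0, -1], [-0.1, 0, 0, 0, 0, 0, -1], [-0.1, 0, 0, 0, 0, 0, -1], [-0.1, 0, 0, 0, 0, 0, -1], [-0.1, 0, 0, 0, 0, 0, -1], [-0.1, 0, 0, 0, 0, 0, -1], [-0.1, 0, 0, 0, 0, 0, -1], [-0.1, 0, 0, 0, 0, 0, -1]]])

```text
clock: 13.9
position: [0.5396, -0.0984, 0.1297]
tool_rot: [-3.142, -0.0, 1.95]
force: [-0.5, 1.8, 1.8]
grip_width: -0.0001
finger_force: 1.4
```

Call:
move_arm(plan=[[[-0.1, 0, 0, 0, 0, 0, -1], [-0.1, 0, 0, 0, 0, 0, -1], [-0.1, 0, 0, 0, 0, 0, -1], [-0.1, 0, 0, 0, 0, 0, -1], [-0.1, 0, 0, 0, 0, 0, -1], [-0.1, 0, 0, 0, 0, 0, -1], [-0.1, 0, 0, 0, 0, 0, -1], [-0.1, 0, 0, 0, 0, 0, -1], [-0.1, 0, 0, 0, 0, 0, -1], [-0.1, 0, 0, 0, 0, 0, -1]]])

```text
clock: 14.9
position: [0.547, -0.117, 0.1297]
tool_rot: [-3.142, 0.0, 1.95]
force: [-1.3, 2.3, 1.9]
grip_width: 0.0002
finger_force: 1.4
```

Call:
move_arm(plan=[[[-0.1, 0, 0, 0, 0, 0, -1], [-0.1, 0, 0, 0, 0, 0, -1], [-0.1, 0, 0, 0, 0, 0, -1], [-0.1, 0, 0, 0, 0, 0, -1], [-0.1, 0, 0, 0, 0, 0, -1], [-0.1, 0, 0, 0, 0, 0, -1], [-0.1, 0, 0, 0, 0, 0, -1], [-0.1, 0, 0, 0, 0, 0, -1], [-0.1, 0, 0, 0, 0, 0, -1], [-0.1, 0, 0, 0, 0, 0, -1]]])

```text
clock: 15.9
position: [0.5544, -0.1356, 0.1297]
tool_rot: [-3.142, 0.0, 1.95]
force: [-0.9, 1.2, 2.6]
grip_width: 0.0004
finger_force: 1.3
```

Call:
move_arm(plan=[[[-0.1, 0, 0, 0, 0, 0, -1], [-0.1, 0, 0, 0, 0, 0, -1], [-0.1, 0, 0, 0, 0, 0, -1], [-0.1, 0, 0, 0, 0, 0, -1], [-0.1, 0, 0, 0, 0, 0, -1], [-0.1, 0, 0, 0, 0, 0, -1], [-0.1, 0, 0, 0, 0, 0, -1], [-0.1, 0, 0, 0, 0, 0, -1], [-0.1, 0, 0, 0, 0, 0, -1], [-0.1, 0, 0, 0, 0, 0, -1]]])

```text
clock: 16.9
position: [0.5618, -0.1542, 0.1297]
tool_rot: [3.142, 0.0, 1.95]
force: [-0.3, 1.1, 3.4]
grip_width: -0.0001
finger_force: 1.2
```

Call:
move_arm(plan=[[[-0.1, 0, 0, 0, 0, 0, -1], [-0.1, 0, 0, 0, 0, 0, -1], [-0.1, 0, 0, 0, 0, 0, -1], [-0.1, 0, 0, 0, 0, 0, -1], [-0.1, 0, 0, 0, 0, 0, -1], [-0.1, 0, 0, 0, 0, 0, -1], [-0.1, 0, 0, 0, 0, 0, -1], [-0.1, 0, 0, 0, 0, 0, -1], [-0.1, 0, 0, 0, 0, 0, -1], [-0.1, 0, 0, 0, 0, 0, -1]]])

```text
clock: 17.9
position: [0.5692, -0.1728, 0.1297]
tool_rot: [3.142, 0.0, 1.95]
force: [-1.7, 0.0, 1.9]
grip_width: 0.0002
finger_force: 1.1
```

Call:
move_arm(plan=[[[-0.1, 0, 0, 0, 0, 0, -1], [-0.1, 0, 0, 0, 0, 0, -1], [-0.1, 0, 0, 0, 0, 0, -1], [-0.1, 0, 0, 0, 0, 0, -1], [-0.1, 0, 0, 0, 0, 0, -1], [-0.1, 0, 0, 0, 0, 0, -1], [-0.1, 0, 0, 0, 0, 0, -1], [-0.1, 0, 0, 0, 0, 0, -1], [-0.1, 0, 0, 0, 0, 0, -1], [-0.1, 0, 0, 0, 0, 0, -1]]])

```text
clock: 18.9
position: [0.5766, -0.1914, 0.1297]
tool_rot: [-3.142, 0.0, 1.95]
force: [-0.9, 0.8, 2.5]
grip_width: 0.0001
finger_force: 1.0
```

Call:
move_arm(plan=[[[-0.1, 0, 0, 0, 0, 0, -1], [-0.1, 0, 0, 0, 0, 0, -1], [-0.1, 0, 0, 0, 0, 0, -1], [-0.1, 0, 0, 0, 0, 0, -1], [-0.05, 0, 0, 0, 0, 0, -1], [0, 0, 0, 0, 0, 0, -1], [0, 0, 0, 0, 0, 0, -1], [0, 0, 0, 0, 0, 0, -1], [0, 0, 0, 0, 0, 0, -1], [0, 0, 0, 0, 0, 0, -1]]])

```text
clock: 19.9
position: [0.5799, -0.1997, 0.1298]
tool_rot: [3.141, 0.0, 1.95]
force: [0.1, -1.4, 2.3]
grip_width: -0.0003
finger_force: 1.1
```

The stroke stops about 8 mm past the end point, still in light contact. Next I'll lift clear.

Call:
move_arm(plan=[[[0, 0, -0.1, 0, 0, 0, -1], [0, 0, -0.3, 0, 0, 0, -1], [0, 0, -0.6, 0, 0, 0, -1], [0, 0, -0.8, 0, 0, 0, -1], [0, 0, -0.8, 0, 0, 0, -1], [0, 0, -0.8, 0, 0, 0, -1], [0, 0, -0.8, 0, 0, 0, -1], [0, 0, -0.6, 0, 0, 0, -1], [0, 0, -0.3, 0, 0, 0, -1], [0, 0, 0, 0, 0, 0, -1]]])

```text
clock: 20.9
position: [0.5801, -0.1996, 0.2325]
tool_rot: [3.141, 0.001, 1.95]
force: [0.0, -0.4, 0.1]
grip_width: -0.0
finger_force: 0.0
```

```bash
python3 rd.py; python3 - <<'E'
from h import *
import cv2
cv2.imwrite("pics/end.png",grab_frame("side")["color"][:,:,::-1])
E
```

```text
21.3 [ 0.57974335 -0.19953612  0.23133747] [ 0.11565318 -0.01567368 -0.31417647] [0.51018233 0.33172126 0.26624855]
```

View pics/end.png

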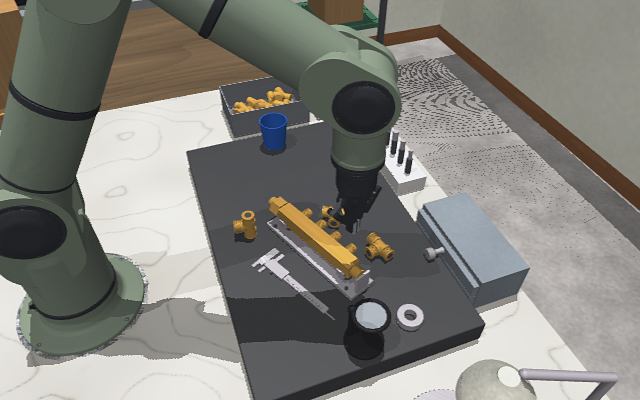

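The manifold is still seated in its nest (nut at (277,205), cap at (362,270)). The tees, caliper, cup and magnifier haven't moved, and the tool is clear at about (355,230). I'll hand it in.

```bash
python3 -c "from workcell import job_done; print(job_done())"
```

```text
the job is handed in; nothing more can be done
None
```

The job is handed in: with fingers closed, I touched down beside the hex nut, drew the tips about 208 mm along the flat in continuous light contact (roughly 2–3 N) to the capped end, and lifted clear by 21 s; the final picture shows nothing around it moved.

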